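# Pack a filter plug to the bottom of a glass column

## Robot

A 6-joint arm with a two-finger parallel gripper is mounted at the origin on the work surface. World frame = base frame: x ahead of the robot, y to its left, z up, the work surface at z = 0. Lengths are in mm, angles in rad, forces in N, time in s.
With the tool pointing down it reaches from about 275 to 825 mm from the base axis. Payload 4.9 kg.
Tool frame: the origin (TCP) lies at the very end of the fingers, on their centre line; the grasp point (between the pads) lies 19 mm behind it; z points along the fingers, y is the direction in which the jaws open and shut (so a half turn about z gives the same grasp; the last joint's range is limited). The gripper opens to 85 mm and grips with 20 to 120 N. Pads are 22 mm wide; open, the fingers measure 114 mm over their backs; the gripper's body (76 mm by 85 mm) begins 54 mm behind the grasp point. The pads swing forward as they close: fully open they stand 13 mm farther back than shut.
Start: joints at [1.149, 0.326, -0.193, 1.052, 0, 1.437], TCP at [156.108, 527.398, 231.281] pointing down, gripper open.
Joint ranges: [-2.65, 2.65], [-0.97, 1.79], [-1.3, 1.35], [-1.93, 2.1], [-1.47, 1.37], [-3.14, 3.14]. Speed limits (rad/s): [2.57, 2.57, 3.14, 3.14, 3.14, 3.14].

## Interface

Orientations are given as [roll, pitch, yaw] about the fixed x, y, z axes, in that order (R = Rz(yaw) Ry(pitch) Rx(roll)).
In Python, from bench import bot, solve_ik, imaging gives the robot as it stands. Calls block until the motion is done:
- bot.move_ptp(position, orientation): joint-space move of the TCP to a pose.
- bot.movel(position, rot=None, max_speed=150, threshold=None): straight line of the TCP; rot=None keeps the orientation; max_speed is the mean speed in mm/s. With threshold (N) it stops when the force on the tool has changed by that much, and returns True; else False.
- bot.move_j(angles): joint-space move.
- bot.grip(opening, effort=None): opening from 0.0 (shut) to 1.0 (fully open); effort is the grip in N (None keeps the last); returns when the fingers have stopped.
- bot.dwell(seconds).
- solve_ik(position, orientation): joint angles nearest the present ones, or None.
- bot.get_state(): the state.
- imaging.capture(name): name is "side" or "top" or "wrist"; returns the picture (420x560x3 uint8, blue, green, red); there is no depth.
- imaging.camera_model(name): a dict with "K" (3x3 intrinsics, pixels), "position" and "rotation" of the camera in the world. Camera axes: x right, y up, looking along -z (the intrinsics and any distortion apply to the point x, -y, -z); pixel columns grow to the right and rows downward; lengths in mm; the calibration is good to about 2 mm. The wrist camera is an equidistant fisheye: a pixel r from the principal point sees the ray r / f radians off the axis. A picture is of the moment at which its call begins: read the wrist's pose just before it. camera_model takes no time and is no camera call; for the wrist camera it gives the pose at the moment of the call.
A pose or a line that the arm cannot do raises bot.IKError and nothing moves.
- bot.sign_off(): hands the job in, once; it reports no verdict.
The state is a dict: "t": time; "qpos": joint angles; "joint_velocities": joint speeds; "effort": joint torques, N m; "tcp_pos": TCP position; "orientation": TCP orientation; "contact_force": force on the tool from outside, world axes, zero at the start; "wrist_torque": the same for the moment, N m; "opening": opening from 0.0 (shut) to 1.0 (fully open).
Only numpy, scipy, OpenCV 4.12 (cv2) and the standard library are available. Lean on these libraries where they do the work, as an engineer would, in place of code of your own. Each camera call takes 0.05 s, during which the arm holds its last target.

## Task

Set the white filter plug upright into the mouth of the glass column so that it stands on the blue support disc, then take the packing rod and with it push plug and support down together until they bottom out. Press them home firmly, with about 15 N for half a second (less than 10 N is only the seal rubbing on the glass, more than 25 N crushes the plug), without bearing hard on the glass. Draw the rod out, stand it back in its holder and let go, leaving the plug lying flat at the bottom and the bottles and cup where they are.

Things in the scene. Friction and masses are not known exactly. Their poses are not given: they have to be found in the camera images.
- column: Fixed filter column, upright on a white base plate 104 x 104 x 12 mm. Origin: centre of the plate's underside; z up along the tube axis. Clear tube, bore 24.5 mm, wall 3 mm, rim 135 mm above the origin. A blue collar 41 mm wide holds the tube's foot. A small outlet tap with a red handle juts 55 mm from the axis to the column's own -x side, up to 38 mm high.
- column_mouth (a point): Centre of the column's opening, at rim height on the tube axis. Opening about 36 mm inside, 42 mm outside; it narrows as a funnel to the straight 24.5 mm bore 11 mm below the rim. At the tube's foot an adjustable fitting with an orange gasket is the hard bottom: it is screwed to some height, gasket 82 to 100 mm below the rim, and is not measured.
- support: Blue disc 23 mm wide, 8 mm thick inside the tube, with a black seal that rubs on the glass: sliding it takes 5 to 6 N and it stays where it is left. Origin: centre of its underside; z up. It starts with its top 26 to 42 mm below the rim and slides down until it lands on the gasket, where it stops: the gasket gives only about 1 mm per 10 N.
- plug: Loose white filter plug, a cylinder 23 mm in diameter and 16 mm high, about 15 g, standing upright on the blue mat. Origin: centre of its underside; z is its axis. It goes into the tube with 0.75 mm of play all round and slides down onto the support disc by itself or hangs in the funnel; then a light push with the rod sends it down. A force above 25 N from the rod crushes it.
- mat: Fixed thin blue mat 110 x 90 x 4 mm on which the plug lies. Origin: centre of its underside.
- rod: Loose packing rod, about 140 g, 145 mm long: a plain steel shaft 20 mm in diameter and 95 mm long with a flat lower end, and above it an orange round handle 28 mm in diameter and 50 mm long. Origin: centre of the flat lower end; z runs up along the rod to the handle. It stands upright in its holder.
- rod_handle (a point): Middle of the rod's orange handle, on its axis, 120 mm above the rod's lower end.
- holder: Fixed white block 74 x 74 x 55 mm with one upright round hole 24 mm wide and 45 mm deep (3 mm chamfer at its mouth) in the middle of its top, for the rod. Origin: centre of its underside; the hole's floor is 10 mm above it, so the rod's lower end rests 10 mm above the origin.
- media_bottle: Bystander: closed glass jar with an orange cap, 58 mm wide, 105 mm high. Origin: centre of its underside. Leave it where it is.
- sample_cup: Bystander: white plastic cup, 72 mm wide at the rim, 62 mm high. Origin: centre of its underside. Leave it where it is.
- wash_bottle: Bystander: pale squeeze bottle with a blue cap and bent spout, 52 mm wide, 138 mm high over the spout. Origin: centre of its underside. Leave it where it is.

How it is judged:
By the outcome, as a careful person would: the job done as asked, in the order asked, and still so for the second after the job is handed in, with the robot touching nothing.
It also fails if it takes over 72 s, if anything falls off the work surface, if the arm or the gripper's body presses on something with over 40 N, if the wrist force passes 120 N, or if a joint passes its speed limit or range.

## Working session

There is one attempt and no reset: what is moved stays moved. The work goes in short steps, each a Python script; the robot and the scene stay as the last script left them, time stands still between calls to the robot, and variables do not carry over. Pictures are saved under pics/ and viewed, and the job is handed in when it is done.

```bash
ls; mkdir -p pics; python3 - <<'E'
from bench import bot, imaging
import cv2
for n in("side","top","wrist"):
    m=imaging.camera_model(n); print(n,m)
    cv2.imwrite(f"pics/{n}0.png",imaging.capture(n))
s=bot.get_state(); print(s)
E
```

```text
pics
side {'K': array([[481.55020002,   0.        , 274.8199085 ],
       [  0.        , 481.55020002, 199.51855654],
       [  0.        ,   0.        ,   1.        ]]), 'position': array([502.46087822, 724.78718597, 821.69122302]), 'rotation': array([ 0.79547786,  0.00634296, -3.05665786])}
top {'K': array([[520.47654469,   0.        , 280.34537455],
       [  0.        , 520.47654469, 197.21668933],
       [  0.        ,   0.        ,   1.        ]]), 'position': array([ 508.18447869,   -4.67093395, 1196.36139058]), 'rotation': array([ 0.06854436,  0.00698727, -1.58218981])}
wrist {'K': array([[325.1922621 ,   0.        , 276.43315462],
       [  0.        , 325.1922621 , 210.86082057],
       [  0.        ,   0.        ,   1.        ]]), 'position': array([ 81.21606283, 550.70825312, 373.80783315]), 'rotation': array([-3.11271873e-01,  1.03658384e-03,  1.28304821e+00])}
{'t': 0.15, 'qpos': array([ 1.14878477e+00,  3.26790319e-01, -1.93351534e-01,  1.05201622e+00,
        1.70967023e-05,  1.43659235e+00]), 'joint_velocities': array([ 0.00154948, -0.0033378 ,  0.00437297, -0.000753  ,  0.00121289,
        0.00095662]), 'effort': array([ 2.98519495e-03, -4.43701065e+01,  2.62666172e+01,  1.03935748e-02,
       -1.45343228e-05, -4.66609194e-06]), 'tcp_pos': array([155.91886081, 526.96953104, 230.67364355]), 'orientation': array([-3.14024544e+00, -1.99146185e-04,  2.85378493e+00]), 'contact_force': array([ 0.04593636,  0.05337613, -1.00420525]), 'wrist_torque': array([-0.03905241, -0.01951427,  0.01332841]), 'opening': 0.9987875360024648}
```

View pics/side0.png

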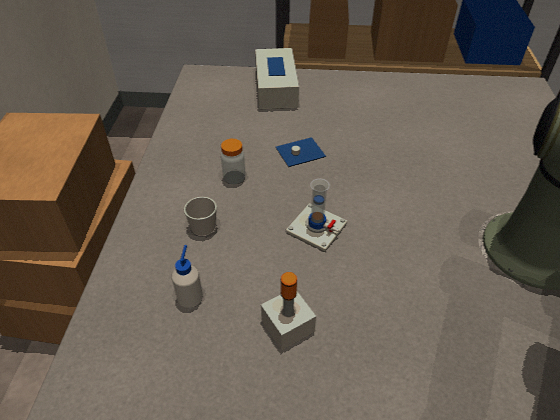

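View pics/top0.png

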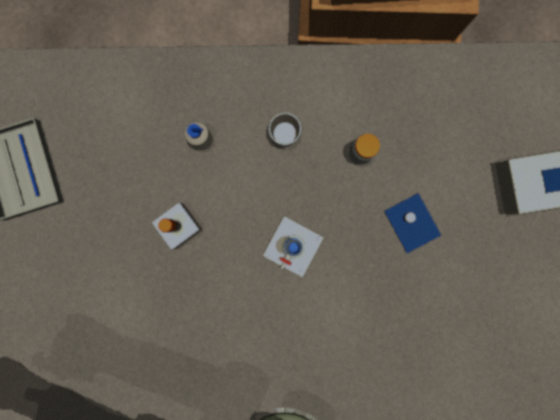

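View pics/wrist0.png

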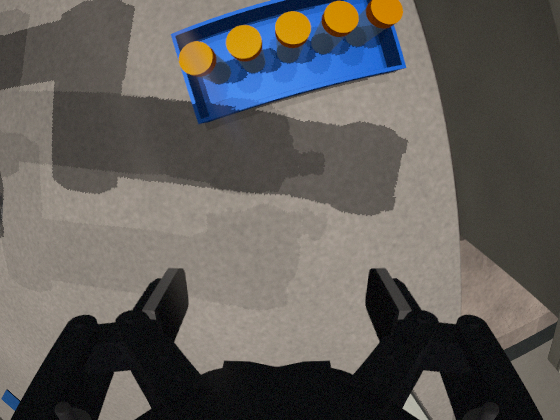

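The side view shows the plug on the blue mat at (296,150), the column mouth at (319,184) with the tap to its right, the rod in its holder at (288,300), and the bystanders on the left. The top view shows the plug at (411,217), the column at (293,247), the holder at (176,226) and the bystanders along row 140. The wrist view shows none of the task items yet.

```bash
cat > h.py <<'E'
import numpy as np, cv2
from scipy.spatial.transform import Rotation as R
from bench import bot, solve_ik, imaging
def ray(n,px,m=None):
    m=m or imaging.camera_model(n);K=m["K"]
    x=(np.asarray(px,float)-K[:2,2])/[K[0,0],K[1,1]]
    if n=="wrist":
        t=np.linalg.norm(x); d=np.r_[x/t*np.sin(t) if t>1e-9 else x,np.cos(t)]
    else: d=np.r_[x,1.]
    d=d*[1,-1,-1]
    return m["position"],R.from_euler("xyz",m["rotation"]).apply(d/np.linalg.norm(d))
def onz(n,px,z,m=None):
    o,d=ray(n,px,m); return o+d*(z-o[2])/d[2]
def tri(a,b):
    A=np.zeros((3,3));v=np.zeros(3)
    for o,d in(a,b):
        P=np.eye(3)-np.outer(d,d);A+=P;v+=P@o
    p=np.linalg.solve(A,v); return p,[np.linalg.norm(np.cross(p-o,d)) for o,d in(a,b)]
def proj(n,p,m=None):
    m=m or imaging.camera_model(n);K=m["K"]
    c=R.from_euler("xyz",m["rotation"]).inv().apply(np.asarray(p)-m["position"])*[1,-1,-1]
    if n=="wrist":
        r=np.hypot(c[0],c[1]);x=c[:2]/r*np.arctan2(r,c[2])
    else:x=c[:2]/c[2]
    return x*[K[0,0],K[1,1]]+K[:2,2]
def blobs(mask,amin=10):
    n,l,s,c=cv2.connectedComponentsWithStats(mask.astype(np.uint8))
    return [(s[i,4],*np.round(c[i],1),*s[i,:4]) for i in range(1,n) if s[i,4]>=amin]
E
python3 - <<'E'
from h import *
for n in("top","side"):
    im=cv2.imread(f"pics/{n}0.png");h=cv2.cvtColor(im,cv2.COLOR_BGR2HSV);H,S,V=cv2.split(h)
    print(n,"orange",blobs((H>5)&(H<20)&(S>170)&(V>100),20)[:12])
    print("blue",blobs((H>100)&(H<125)&(S>150),20))
    print("white",blobs((S<45)&(V>150),10))
    print("red",blobs(((H<4)|(H>176))&(S>150)&(V>90),4))
print("plug",onz("top",(411,217),20))
print("base",onz("top",(293.5,247),12),"holder",onz("top",(176.5,226),55))
E
python3 - <<'E'
import cv2
a=cv2.imread('pics/top0.png');b=cv2.imread('pics/side0.png')
cv2.imwrite('pics/z1.png',cv2.hconcat([cv2.resize(a[195:295,240:340],(400,400)),cv2.resize(b[170:270,270:370],(400,400))]))
E
```

```text
top orange [(np.int32(402), np.float64(366.9), np.float64(145.4), np.int32(356), np.int32(135), np.int32(23), np.int32(23)), (np.int32(110), np.float64(165.6), np.float64(224.9), np.int32(160), np.int32(220), np.int32(12), np.int32(11))]
blue [(np.int32(117), np.float64(193.8), np.float64(130.5), np.int32(188), np.int32(125), np.int32(13), np.int32(12)), (np.int32(122), np.float64(28.5), np.float64(164.6), np.int32(20), np.int32(135), np.int32(18), np.int32(60)), (np.int32(310), np.float64(552.0), np.float64(179.4), np.int32(543), np.int32(169), np.int32(17), np.int32(22)), (np.int32(1561), np.float64(412.4), np.float64(223.3), np.int32(386), np.int32(195), np.int32(54), np.int32(57)), (np.int32(80), np.float64(293.7), np.float64(247.6), np.int32(289), np.int32(243), np.int32(10), np.int32(10))]
white [(np.int32(311), np.float64(284.2), np.float64(133.1), np.int32(275), np.int32(123), np.int32(19), np.int32(20)), (np.int32(1925), np.float64(533.9), np.float64(181.9), np.int32(511), np.int32(153), np.int32(49), np.int32(59)), (np.int32(684), np.float64(177.4), np.float64(225.7), np.in
[... 1878 characters left out ...]
(np.int32(26), np.float64(483.5), np.float64(251.5), np.int32(482), np.int32(246), np.int32(5), np.int32(12)), (np.int32(11), np.float64(193.6), np.float64(268.5), np.int32(192), np.int32(267), np.int32(5), np.int32(4)), (np.int32(36), np.float64(186.1), np.float64(278.3), np.int32(181), np.int32(271), np.int32(11), np.int32(14)), (np.int32(876), np.float64(287.6), np.float64(312.8), np.int32(261), np.int32(292), np.int32(55), np.int32(43))]
red [(np.int32(29), np.float64(331.1), np.float64(223.5), np.int32(328), np.int32(220), np.int32(7), np.int32(8))]
plug [ 540.80804906 -291.56447662   20.        ]
base [476.1797848 -25.8367951  12.       ] holder [526.07004018 230.84070548  55.        ]
```

View pics/z1.png

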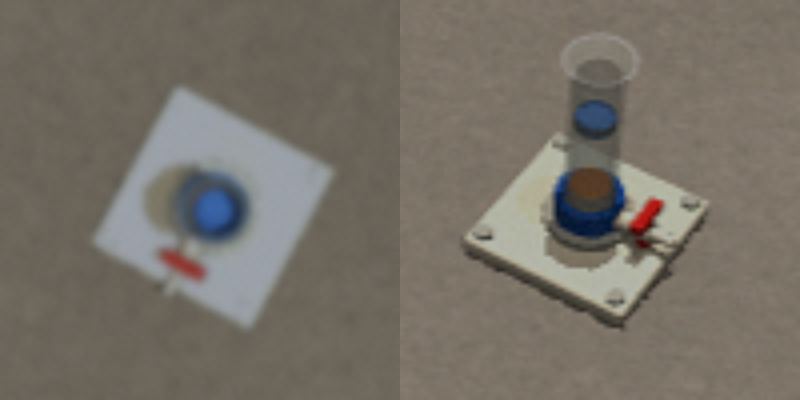

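The zoom shows the clear rim, with its mouth centre at about (320,185) in the side view. The blue disc is roughly a third of the way down. Next I triangulate, then look closely at the column with the wrist camera.

```bash
python3 - <<'E'
from h import *
print("mouth side",onz("side",(319.8,184.8),135))
print("plug side",onz("side",(295.5,148.2),20),"top",onz("top",(410.3,217.1),20))
print("rod top tri",tri(ray("top",(165.6,225.4)),ray("side",(288.5,278.3))))
print("media",onz("top",(367,145),105),"cup",onz("top",(284.5,129.5),62),"wash",onz("top",(193.8,130.5),120))
mouth=np.array([476,-26]); 
yaw=np.arctan2(-26,476)+np.pi/2
tx=np.array([np.cos(yaw),np.sin(yaw)])
p=mouth-tx*26
t0=bot.get_state()["t"]
bot.move_ptp([*p,200],[np.pi,0,yaw])
s=bot.get_state();print(s["t"]-t0,s["tcp_pos"],s["qpos"])
m=imaging.camera_model("wrist");im=imaging.capture("wrist")
print(m["position"],m["rotation"])
np.save("m1.npy",np.array([m["position"],m["rotation"]]))
cv2.imwrite("pics/w1.png",im)
E
```

```text
mouth side [475.76969683 -24.43861143 135.        ]
plug side [ 538.51724039 -289.06802669   20.        ] top [ 540.60089359 -289.98189489   20.        ]
rod top tri (array([525.61498426, 232.87341177, 151.3458233 ]), [np.float64(0.40037931338681004), np.float64(0.40037931338690186)])
media [ 691.65257739 -182.33343575  105.        ] cup [735.64273723  -8.49435812  62.        ] wash [724.32496695 181.61382132 120.        ]
2.3583000000000003 [474.71353355 -51.27953627 200.06679142] [-2.62532182e-01  2.18194186e-01 -4.24991313e-01  9.27481645e-01
  2.58218995e-04  1.36151364e+00]
[479.28136779  28.33216254 343.27479198] [-0.31046714 -0.00062957 -0.05321964]
```

View pics/w1.png

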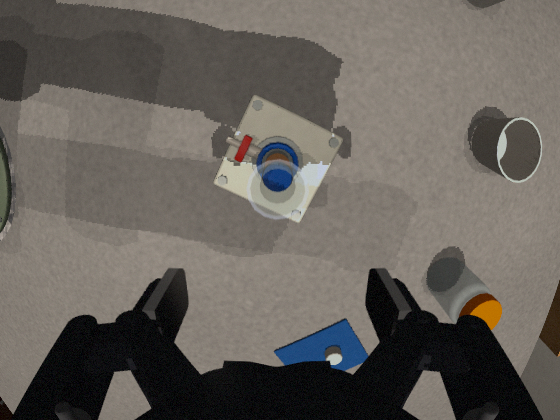

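The wrist view shows the rim ring centred near (278,190), the blue support disc inside it, and the plug at (334,356).

```bash
python3 - <<'E'
from h import *
a=np.load("m1.npy");m=dict(imaging.camera_model("wrist"));m["position"],m["rotation"]=a
im=cv2.imread("pics/w1.png")
c=np.array([476,-25.,135])
t=np.linspace(0,2*np.pi,60)
print(proj("wrist",c,m), onz("wrist",(278.5,190),135,m))
z=cv2.resize(im[140:240,225:335],(770,700),interpolation=cv2.INTER_CUBIC)[:600]
cv2.imwrite("pics/w1z.png",z)
E
```

```text
[275.56927861 191.56376184] [477.98886381 -24.03843755 135.        ]
```

View pics/w1z.png

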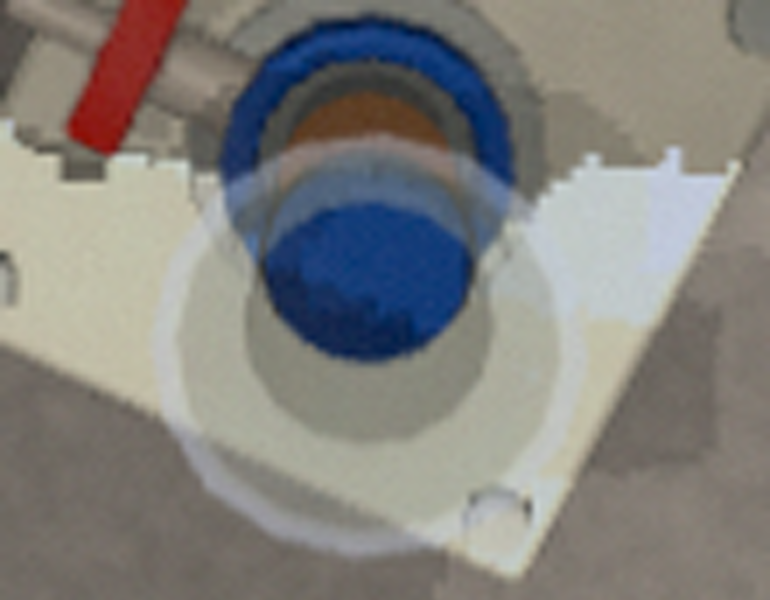

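```bash
python3 - <<'E'
from h import *
a=np.load("m1.npy");m=dict(imaging.camera_model("wrist"));m["position"],m["rotation"]=a
print("mouth",onz("wrist",(277.6,189.1),135,m))
p=np.array([539.6,-289.5]);yaw=np.arctan2(p[1],p[0])+np.pi/2
t0=bot.get_state()["t"]
bot.move_ptp([*p,85],[np.pi,0,yaw])
s=bot.get_state();print(s["t"],s["tcp_pos"],yaw)
m=imaging.camera_model("wrist");im=imaging.capture("wrist")
np.save("m2.npy",np.array([m["position"],m["rotation"]]))
cv2.imwrite("pics/w2.png",im)
h=cv2.cvtColor(im,cv2.COLOR_BGR2HSV);H,S,V=cv2.split(h)
for b in blobs((S<60)&(V>140),100):print(b,onz("wrist",b[1:3],20,m))
print("expect",proj("wrist",[*p,20],m))
E
```

```text
mouth [477.42773197 -23.39527678 135.        ]
3.6167 [ 539.74685935 -288.38463128   85.53344517] 1.0783702255375727
(np.int32(2401), np.float64(52.2), np.float64(13.2), np.int32(0), np.int32(0), np.int32(102), np.int32(29)) [470.48201185 -59.63944222  20.        ]
(np.int32(110809), np.float64(347.6), np.float64(192.0), np.int32(0), np.int32(0), np.int32(560), np.int32(420)) [ 594.19843176 -287.76576272   20.        ]
(np.int32(275), np.float64(280.8), np.float64(237.2), np.int32(264), np.int32(227), np.int32(31), np.int32(18)) [ 539.28566571 -295.2828641    20.        ]
(np.int32(1691), np.float64(123.5), np.float64(398.6), np.int32(98), np.int32(371), np.int32(53), np.int32(49)) [ 299.23066011 -386.99893292   20.        ]
expect [277.27683276 230.15342581]
```

View pics/w2.png

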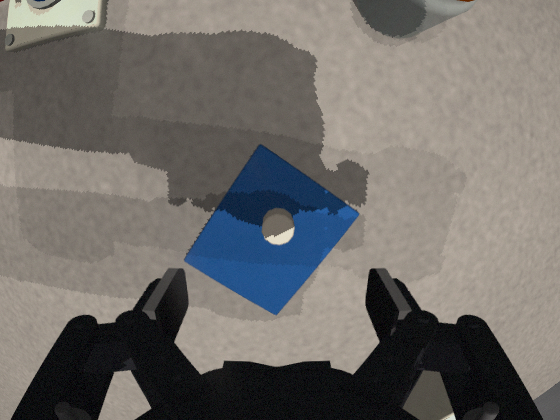

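The plug sits at about (278,226), half in shadow, midway between the pads, whose inner edges are at columns 186 and 366. I take its outline from the non-blue hole in the mat.

```bash
python3 - <<'E'
from h import *
a=np.load("m2.npy");m=dict(imaging.camera_model("wrist"));m["position"],m["rotation"]=a
im=cv2.imread("pics/w2.png");H,S,V=cv2.split(cv2.cvtColor(im,cv2.COLOR_BGR2HSV))
k=((S<100)).astype(np.uint8);k=k[190:260,250:320]
b=[x for x in blobs(k,100)];print(b)
l=max([x for x in b if x[3]>0],key=lambda x:x[0])
n,lab=cv2.connectedComponents(k);g=(lab==lab[int(l[2]),int(l[1])]).astype(np.uint8)
c=max(cv2.findContours(g,0,cv2.CHAIN_APPROX_NONE)[0],key=len)
(x,y),r=cv2.minEnclosingCircle(c);x+=250;y+=190;print(x,y,r)
print(onz("wrist",(x,y),18,m),onz("wrist",(l[1]+250,l[2]+190),18,m))
E
```

```text
[(np.int32(998), np.float64(27.7), np.float64(36.2), np.int32(12), np.int32(18), np.int32(33), np.int32(38))]
277.78701972961426 226.15264892578125 18.88644027709961
[ 540.94837675 -287.7332844    18.        ] [ 540.87886656 -287.73575846   18.        ]
```

```bash
python3 - <<'E'
from h import *
p=np.array([540.6,-288.2])
bot.grip(0.55,25)
print(bot.get_state()["t"])
hit=bot.movel([*p,8],max_speed=60,threshold=8)
s=bot.get_state();print(hit,s["t"],s["tcp_pos"],s["contact_force"])
bot.grip(0.0,25)
s=bot.get_state();print(s["t"],s["opening"],s["contact_force"])
bot.movel([*p,60],max_speed=100)
s=bot.get_state();print(s["t"],s["opening"],s["tcp_pos"])
cv2.imwrite("pics/w3.png",imaging.capture("wrist"));im=imaging.capture("side");cv2.imwrite("pics/s3.png",cv2.resize(im[60:200,230:370],(560,560)))
E
```

```text
4.1333
False 5.5667 [ 540.9491162  -288.44743296    8.48103382] [0.12665698 0.36618533 0.40880076]
5.9 0.25174412643554384 [0.03623884 0.40543309 3.29361778]
6.5667 0.24901932735293777 [ 540.34763709 -288.04274745   59.72400087]
```

View pics/w3.png

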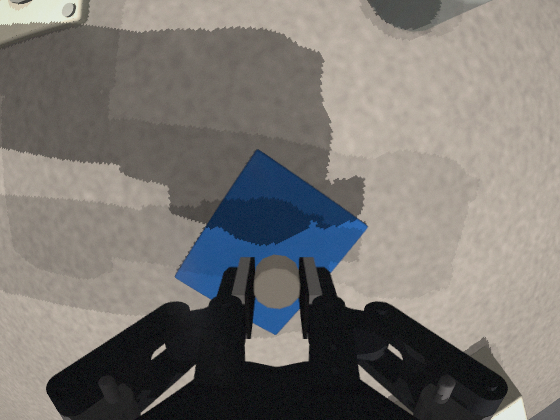

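View pics/s3.png

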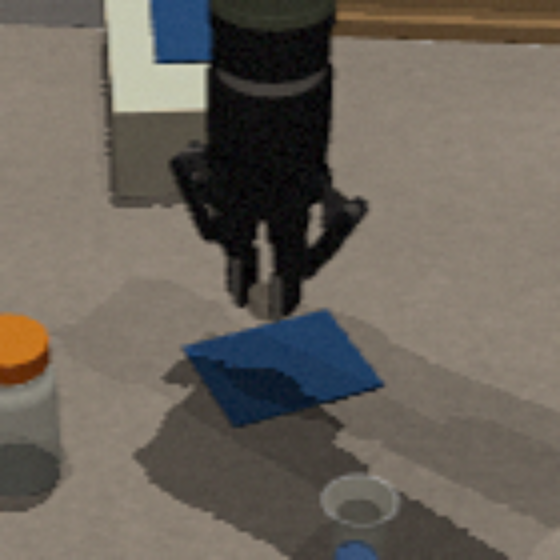

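The plug is held upright between the pads, centred at about (277,281). The fingertips reach nearly to its bottom, so I set it back down and re-grip 4 mm higher. It can then enter the funnel deeper before release.

```bash
python3 - <<'E'
from h import *
p=np.array([540.4,-288.1])
bot.movel([*p,8.7],max_speed=90,threshold=6)
bot.grip(0.38)
bot.movel([*p,12.3],max_speed=40)
print(bot.get_state()["tcp_pos"])
bot.grip(0.0,25)
bot.movel([*p,60],max_speed=100)
bot.dwell(0.1)
s=bot.get_state();print(s["t"],s["opening"],s["tcp_pos"],s["contact_force"])
m=imaging.camera_model("wrist");im=imaging.capture("wrist")
np.save("m4.npy",np.array([m["position"],m["rotation"]]))
cv2.imwrite("pics/w4.png",im);im=imaging.capture("side")
z=cv2.hconcat([cv2.resize(cv2.imread("pics/w4.png")[220:350,212:342],(400,400)),cv2.resize(im[100:150,270:320],(400,400))])
cv2.imwrite("pics/z4.png",z)
E
```

```text
[ 540.87135703 -288.44088773   12.70958789]
8.7833 0.2522434597794562 [ 539.77180512 -287.62338746   59.12808639] [-0.43961375  0.10973664 -0.19838075]
```

View pics/z4.png

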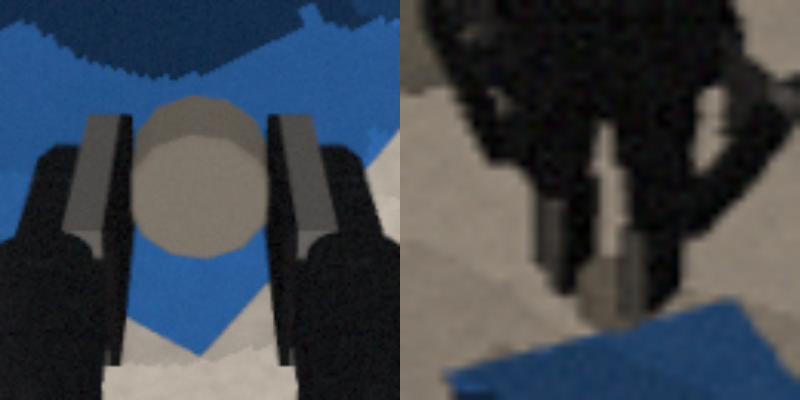

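The re-gripped plug is upright and about 8 mm of it protrudes below the tips. Its top centre is at about (277,283).

```bash
python3 - <<'E'
from h import *
a=np.load("m4.npy");m=dict(imaging.camera_model("wrist"));m["position"],m["rotation"]=a
print("plug",onz("wrist",(277,283.4),66.4,m))
mo=np.array([476.9,-24.3])
yaw=np.arctan2(mo[1],mo[0])+np.pi/2
bot.movel([540,-288,165],max_speed=180)
bot.move_ptp([*mo,165],[np.pi,0,yaw])
bot.dwell(0.1)
s=bot.get_state();print(s["t"],s["opening"],s["tcp_pos"],s["contact_force"])
m=imaging.camera_model("wrist");im=imaging.capture("wrist")
np.save("m5.npy",np.array([m["position"],m["rotation"]]))
cv2.imwrite("pics/w5.png",im);
si=imaging.capture("side");to=imaging.capture("top")
cv2.imwrite("pics/z5.png",cv2.hconcat([cv2.resize(im[190:320,212:342],(400,400)),cv2.resize(si[145:225,280:360],(400,400))]))
E
```

```text
plug [ 539.61938394 -288.15943608   66.4       ]
10.7667 0.2509893587365415 [477.8387025  -25.5954584  164.97258826] [ 0.20983663 -0.92003176  0.15969457]
```

View pics/z5.png

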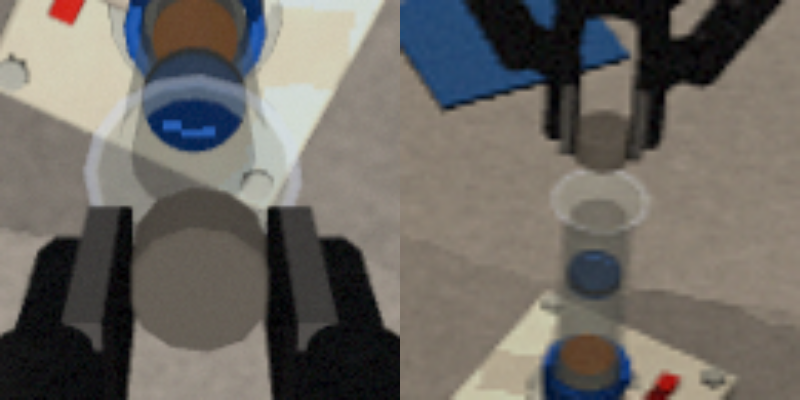

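The plug hangs just above the mouth. In the wrist crop the rim spans columns 85–300 and the plug 133–267, so the plug is about 1 mm too far to +x. I compare the two in the side view too.

```bash
python3 - <<'E'
from h import *
# side: plug x and mouth x 
tcp=np.array([477.84,-25.6])
print("plug pred side px",proj("side",[*tcp,165-8.5]),proj("side",[*tcp,165+7]),"top",proj("top",[*tcp,170]))
a=np.load("m5.npy");m=dict(imaging.camera_model("wrist"));m["position"],m["rotation"]=a
print("plug pred wrist",proj("wrist",[*tcp,172.3],m),"seen",(200/400*130+212, 289/400*130+190))
im=cv2.imread("pics/w5.png")
print("mouth x wrist", [onz("wrist",(u/400*130+212,190+y/400*130),135,m) for u,y in((85,180),(300,180))], onz("wrist",(193/400*130+212,190+75/400*130),135,m))
E
```

```text
plug pred side px [319.42123249 176.73493644] [319.86358211 171.08273361] top [294.83530949 248.31992801]
plug pred wrist [275.53987053 282.5090528 ] seen (277.0, 283.925)
mouth x wrist [array([456.82089721, -23.46820537, 135.        ]), array([497.71036885, -25.63691331, 135.        ])] [478.5252835   -3.49345943 135.        ]
```

```bash
python3 - <<'E'
from h import *
for i in range(4):
    bot.dwell(0.05); s=bot.get_state();print(s["t"],s["tcp_pos"],np.abs(s["joint_velocities"]).max())
from h import *
bot.movel([476.4,-24.2,150],max_speed=60);bot.dwell(0.15)
for i in range(3):
    bot.dwell(0.02); s=bot.get_state();print(s["t"],s["tcp_pos"],s["orientation"])
E
```

```text
10.9667 [477.21940421 -25.15189069 164.85951836] 0.0060319814453784456
11.0167 [477.13606337 -24.98783199 164.8782757 ] 0.00554141252379643
11.0667 [477.04951922 -24.85028993 164.89941762] 0.00408672786990652
11.1167 [476.99364338 -24.67321252 164.92757205] 0.006815484575905528
11.6833 [476.56148859 -24.19438023 150.12487544] [3.14134279e+00 3.05780437e-05 1.51994925e+00]
11.7 [476.56391151 -24.20888565 150.14509397] [3.14129912e+00 1.04794133e-04 1.51995113e+00]
11.7167 [476.60342057 -24.19136332 150.16485107] [3.14120796e+00 9.81478415e-06 1.51994874e+00]
```

```bash
python3 - <<'E'
from h import *
hit=bot.movel([476.4,-24.2,135.5],max_speed=40,threshold=3)
bot.dwell(0.15)
s=bot.get_state();print(hit,s["t"],s["tcp_pos"],s["contact_force"])
im=imaging.capture("side");w=imaging.capture("wrist")
cv2.imwrite("pics/z6.png",cv2.hconcat([cv2.resize(w[190:320,212:342],(400,400)),cv2.resize(im[145:225,280:360],(400,400))]))
E
```

```text
True 12.2833 [476.19451569 -24.15028057 134.79196368] [ 0.12209473 -1.27989399  5.62493011]
```

View pics/z6.png

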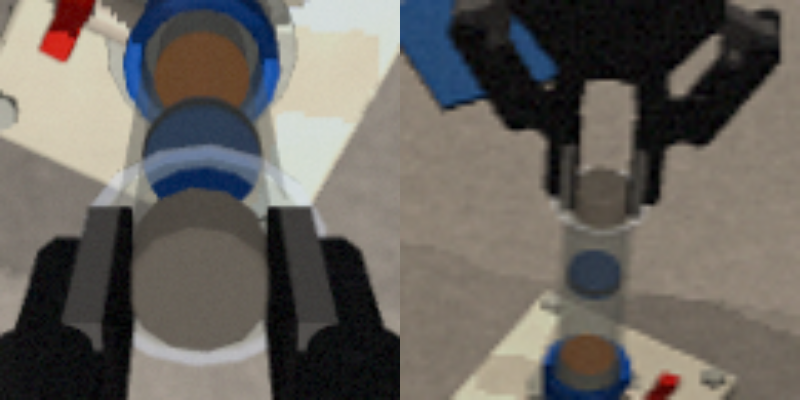

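The plug's lower half is in the funnel. The rim is centred at about (207,254) in the wrist crop and the plug top at about (200,282). A 5.6 N contact shows it touching something, so I work out the offset before going on.

```bash
python3 - <<'E'
from h import *
m=imaging.camera_model("wrist")
f=lambda u,v:(212+u*130/400,190+v*130/400)
print("rim",onz("wrist",f(207,254),135,m),"plug",onz("wrist",f(200,282),142.3,m))
print([onz("wrist",f(*q),135,m)[:2] for q in((90,250),(325,250),(205,145),(200,363))])
s=bot.get_state();print(s["tcp_pos"],s["contact_force"],s["wrist_torque"])
E
```

```text
rim [478.11459701 -22.6678281  135.        ] plug [476.91907605 -23.62667606 142.3       ]
[array([459.18709779, -21.0936387 ]), array([497.30312654, -23.0876286 ]), array([478.71560474,  -3.50459655]), array([475.90114286, -44.1884914 ])]
[476.1762065  -24.15912534 134.77988678] [-0.03685459 -0.66084623  5.15748007] [0.01875458 0.11113246 0.01680634]
```

The offset is under about 1 mm, so the contact is the fingertips or the funnel edge. I lift slightly and release.

```bash
python3 - <<'E'
from h import *
bot.movel([476.7,-24.2,136.2],max_speed=30);bot.dwell(0.2)
s=bot.get_state();print(s["tcp_pos"],s["contact_force"])
bot.grip(0.45)
bot.movel([476.7,-24.2,185],max_speed=120)
im=imaging.capture("side");w=imaging.capture("wrist");print(bot.get_state()["t"])
cv2.imwrite("pics/z7.png",cv2.hconcat([cv2.resize(w[150:280,212:342],(400,400)),cv2.resize(im[165:245,280:360],(400,400))]))
E
```

```text
[476.39574049 -24.13642552 135.89532418] [1.08635469 0.08965432 0.21012597]
13.8
```

View pics/z7.png

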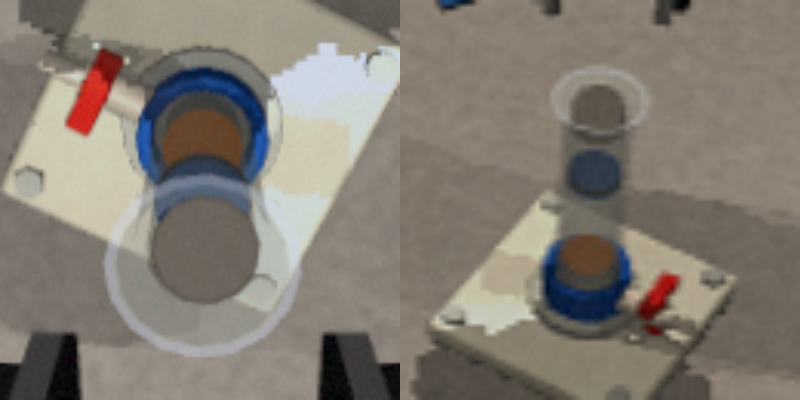

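The plug hangs upright in the funnel's throat, in wrist crop at (205,248). The rod will send it down. I take one settled picture for a refined mouth position, then go to the rod.

```bash
python3 - <<'E'
from h import *
m=imaging.camera_model("wrist");w=imaging.capture("wrist");s=bot.get_state();print(s["tcp_pos"])
cv2.imwrite("pics/w8.png",w);np.save("m8.npy",np.array([m["position"],m["rotation"]]))
cv2.imwrite("pics/z8.png",cv2.resize(w[195:275,235:325],(720,640))[:600])
# rod look
p=np.array([525.6,232.5]);yaw=np.arctan2(p[1],p[0])+np.pi/2
bot.move_ptp([*p,215],[np.pi,0,yaw]);bot.grip(0.6);bot.dwell(0.3)
s=bot.get_state();print(s["t"],s["tcp_pos"])
m=imaging.camera_model("wrist");w=imaging.capture("wrist")
cv2.imwrite("pics/w9.png",w);np.save("m9.npy",np.array([m["position"],m["rotation"]]))
H,S,V=cv2.split(cv2.cvtColor(w,cv2.COLOR_BGR2HSV))
for b in blobs((H>3)&(H<22)&(S>150)&(V>60),100):print(b,onz("wrist",b[1:3],155,m))
E
```

```text
[475.99603616 -24.07202233 184.08248801]
15.4583 [525.63740807 232.34305304 215.042586  ]
(np.int32(1691), np.float64(277.0), np.float64(219.3), np.int32(257), np.int32(192), np.int32(41), np.int32(54)) [523.62472803 240.50738811 155.        ]
```

View pics/z8.png

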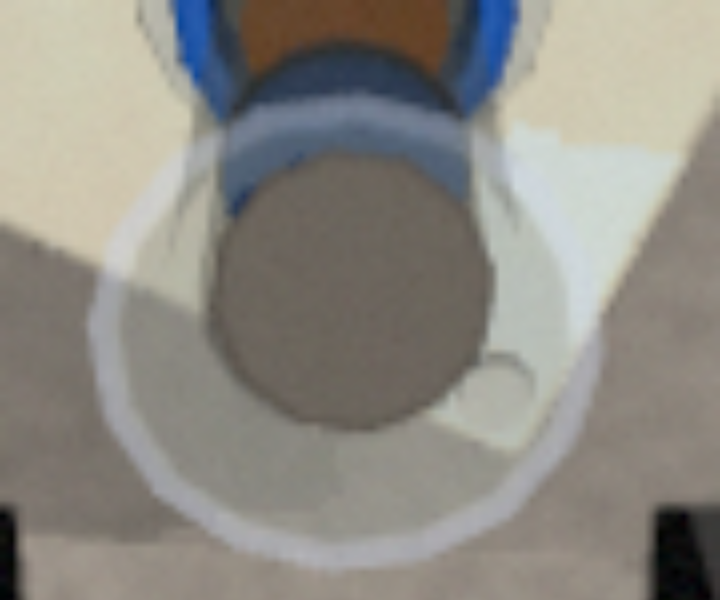

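View pics/w9.png

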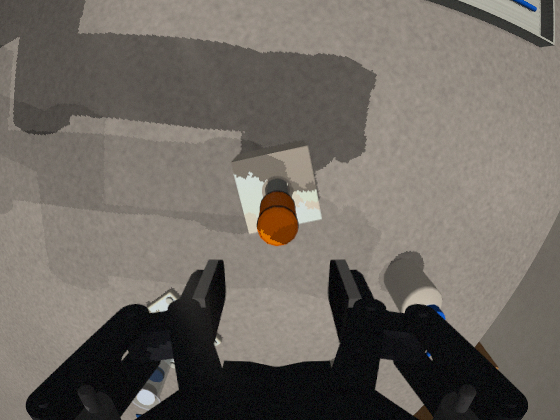

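The rim is well defined in z8, centred at crop (346,331), which is pixel (278.3,236.4). In w9 the rod's handle top is centred at about (278,224) with the holder just behind it.

```bash
python3 - <<'E'
from h import *
m=dict(imaging.camera_model("wrist"))
m["position"],m["rotation"]=np.load("m8.npy");print("mouth",onz("wrist",(278.3,236.4),135,m))
m["position"],m["rotation"]=np.load("m9.npy")
r=onz("wrist",(278,224.2),155,m);print("rod",r)
p=(r[:2]+[-0.4,.5]+[525.6,232.6])/2;print(p)
hit=bot.movel([*p,135],max_speed=120,threshold=5)
hit2=bot.movel([*p,112],max_speed=60,threshold=5) if not hit else None
bot.dwell(.2)
s=bot.get_state();print(hit,hit2,s["t"],s["tcp_pos"],s["contact_force"])
bot.grip(0.0,80)
bot.dwell(.1)
s=bot.get_state();print(s["t"],s["tcp_pos"],s["contact_force"],s["opening"],s["wrist_torque"])
cv2.imwrite("pics/w10.png",imaging.capture("wrist"))
E
```

```text
mouth [477.55949928 -23.21594042 135.        ]
rod [525.63313252 237.61551427 155.        ]
[525.41656626 235.35775714]
False False 17.0583 [525.70003561 235.46823802 112.32324562] [-0.60839882 -0.82127754 -0.07313079]
17.5 [525.68537752 235.42176851 112.45997566] [-2.29059138  0.42173611  5.24145922] 0.30666951022887234 [-0.08987315  0.22797596  0.01236646]
```

View pics/w10.png

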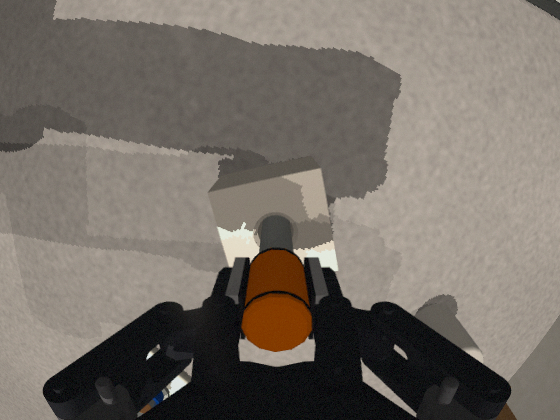

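The rod's handle is gripped, with its top disc at about (277,322). I check how it lies relative to the TCP.

```bash
python3 - <<'E'
from h import *
m=imaging.camera_model("wrist");print(onz("wrist",(277,321),155,m)); print(proj("wrist",[525.6,235.4,155],m),proj("wrist",[525.6,235.4,105],m),proj("wrist",[525.6,235.4,55],m))
w=cv2.imread("pics/w10.png");cv2.imwrite("pics/z10.png",cv2.resize(w[150:360,200:350],(428,600),interpolation=cv2.INTER_CUBIC))
s=imaging.capture("side");cv2.imwrite("pics/z10s.png",cv2.resize(s[220:360,230:350],(480,560),interpolation=cv2.INTER_CUBIC))
E
```

```text
[525.54945632 238.65204551 155.        ]
[273.70487664 327.04549993] [274.28208298 267.56431103] [274.64062994 232.34452606]
```

View pics/z10.png

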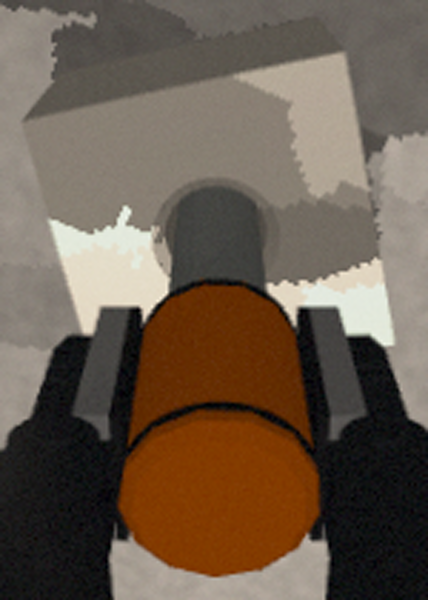

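View pics/z10s.png

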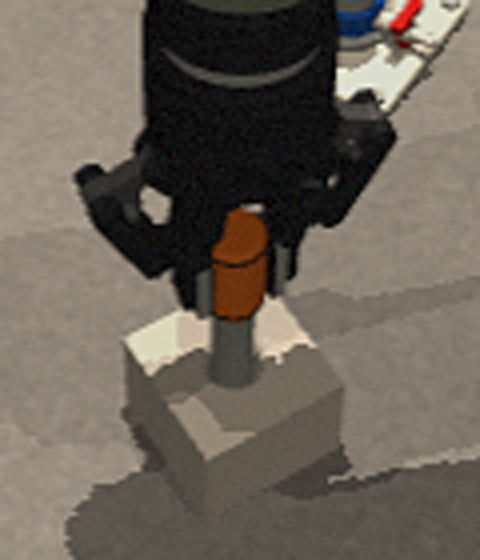

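```bash
python3 - <<'E'
import cv2
w=cv2.imread("pics/w9.png");t=cv2.imread("pics/top0.png");
cv2.imwrite("pics/z11.png",cv2.hconcat([cv2.resize(w[140:260,220:340],(400,400),interpolation=cv2.INTER_CUBIC),cv2.resize(t[200:255,148:203],(400,400),interpolation=cv2.INTER_CUBIC)]))
E
```

```text
(no output)
```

View pics/z11.png

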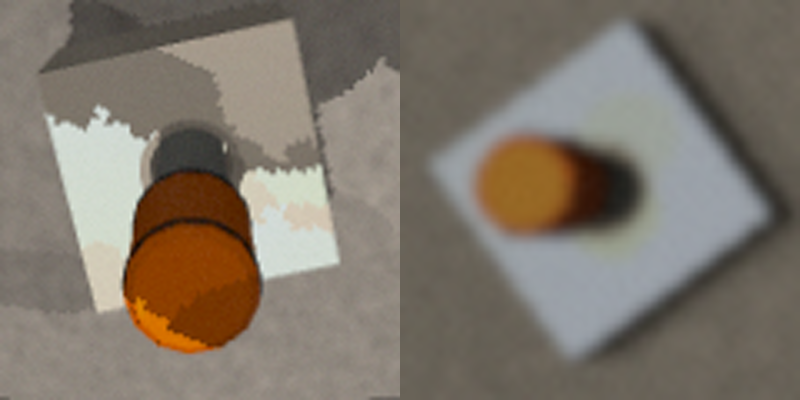

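```bash
python3 - <<'E'
from h import *
print("top: rodtop",onz("top",(165.5,225.3),155),"hole",onz("top",(175.8,225.9),55))
m=dict(imaging.camera_model("wrist"));m["position"],m["rotation"]=np.load("m9.npy")
print("w9: rodtop",onz("wrist",(277.9,225.5),155,m),"hole",onz("wrist",(277.9,189.8),55,m),m["position"],m["rotation"])
E
```

```text
top: rodtop [526.15518249 232.25285529 155.        ] hole [526.30669392 232.37832695  55.        ]
w9: rodtop [525.94690374 236.74456172 155.        ] hole [526.66171671 236.36802602  55.        ] [494.36645363 305.41022302 358.246748  ] [-0.31096238 -0.00069903  0.41625206]
```

Both cameras agree the rod stood upright, and they differ by about 4 mm in y, a calibration bias. I'll return it using the recorded grip pose, so that won't matter there. At the column I'll align in a single view and refine by feel. Now I lift the rod and carry it above the mouth.

```bash
python3 - <<'E'
from h import *
bot.movel([525.42,235.36,150],max_speed=80)
s=bot.get_state();print(s["t"],s["contact_force"],s["opening"])
bot.movel([525.42,235.36,262],max_speed=180)
mo=np.array([476.5,-24.3]);yaw=np.arctan2(mo[1],mo[0])+np.pi/2
bot.move_ptp([*mo,255],[np.pi,0,yaw]);bot.dwell(.5)
s=bot.get_state();print(s["t"],s["tcp_pos"],s["contact_force"],s["wrist_torque"])
m=imaging.camera_model("wrist");w=imaging.capture("wrist");si=imaging.capture("side")
np.save("m12.npy",np.array([m["position"],m["rotation"]]))
cv2.imwrite("pics/w12.png",w);cv2.imwrite("pics/s12.png",si)
cv2.imwrite("pics/z12.png",cv2.hconcat([cv2.resize(w[180:310,212:342],(400,400)),cv2.resize(si[120:220,270:370],(400,400),interpolation=cv2.INTER_CUBIC)]))
E
```

```text
18.225 [ 0.34608792  0.75265678 -2.32903558] 0.305800088100367
20.5333 [476.56214814 -24.01185295 254.96707476] [-0.72142333  0.11705963 -2.03164997] [-0.00616237 -0.00898894  0.04954542]
```

View pics/z12.png

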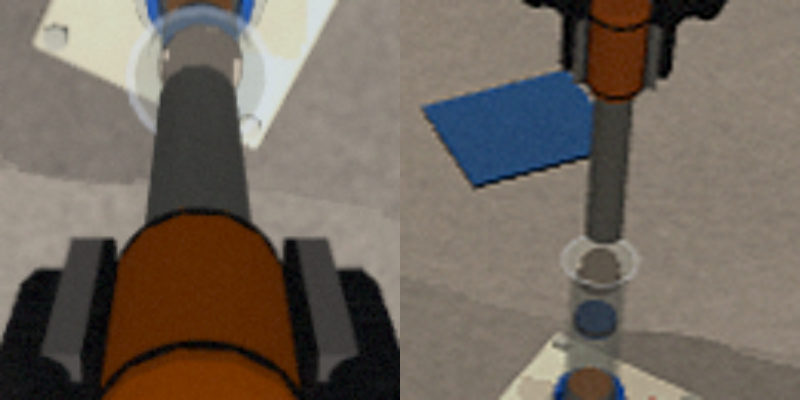

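The wrist crop shows the shaft end centred at column 201 with its far edge at row 65, and the rim spanning columns 128–270 and rows 5–145. The side crop shows the shaft's lower edge at (604,242) and the rim centred at (600,260). I compute the relative offset per view.

```bash
python3 - <<'E'
from h import *
m=dict(imaging.camera_model("wrist"));m["position"],m["rotation"]=np.load("m12.npy")
f=lambda u,v:(212+u*130/400,180+v*130/400); g=lambda u,v:(270+(u-400)/4,120+v/4)
ze=152.6
print("W rod",onz("wrist",f(201,65),ze,m)[:2]-[0,10],"rim",(onz("wrist",f(199,5),135,m)+onz("wrist",f(199,145),135,m))[:2]/2,onz("wrist",f(128,75),135,m)[:2],onz("wrist",f(270,75),135,m)[:2])
print("S rod",onz("side",g(604,242),ze)[:2]-[0,10],"rim",(onz("side",g(600,235),135)+onz("side",g(600,285),135))[:2]/2,(onz("side",g(561,260),135)+onz("side",g(638,260),135))[:2]/2)
E
```

```text
W rod [478.21466027 -25.13115647] rim [477.30793158 -23.44948957] [457.83092138 -22.03452   ] [496.83094619 -24.00355596]
S rod [474.22431779 -28.55459305] rim [475.34468115 -24.11554537] [475.6051681  -23.83018535]
```

```bash
python3 - <<'E'
from h import *
hit=bot.movel([476.6,-21.8,240.5],max_speed=60,threshold=3);bot.dwell(.3)
s=bot.get_state();print(hit,s["t"],s["tcp_pos"],s["contact_force"],s["wrist_torque"])
m=imaging.camera_model("wrist");w=imaging.capture("wrist");si=imaging.capture("side")
np.save("m13.npy",np.array([m["position"],m["rotation"]]))
cv2.imwrite("pics/z13.png",cv2.hconcat([cv2.resize(w[180:260,232:312],(400,400),interpolation=cv2.INTER_CUBIC),cv2.resize(si[160:220,290:350],(400,400),interpolation=cv2.INTER_CUBIC)]))
E
```

```text
False 21.325 [476.75633772 -21.85316925 240.70018773] [ 0.56170268 -1.00428276 -2.26937672] [ 0.02100343  0.03391998 -0.01480546]
```

View pics/z13.png

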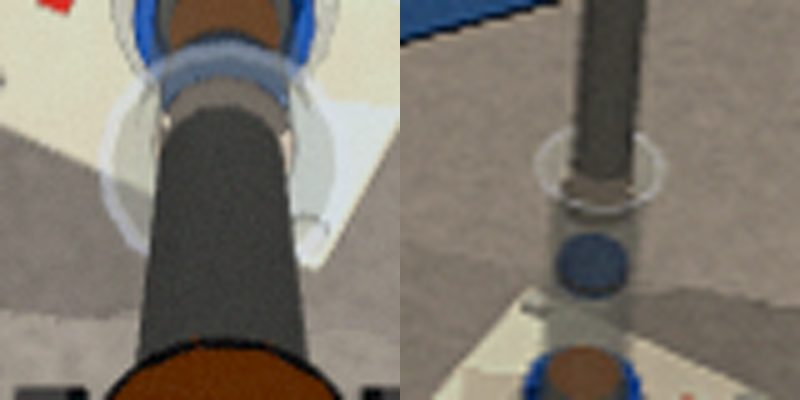

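The rod end sits just above the rim and centred to about 1 mm in both views (side: shaft 602 against rim 600; wrist: 223 against 218, with opposite signs). I go down slowly with a force stop.

```bash
python3 - <<'E'
from h import *
hit=bot.movel([476.6,-21.9,195],max_speed=25,threshold=3)
s=bot.get_state();print(hit,s["t"],s["tcp_pos"],s["contact_force"],s["wrist_torque"])
bot.dwell(.2);s=bot.get_state();print(hit,s["t"],s["tcp_pos"],s["contact_force"],s["wrist_torque"])
w=imaging.capture("wrist");si=imaging.capture("side")
cv2.imwrite("pics/z14.png",cv2.hconcat([cv2.resize(w[180:260,232:312],(400,400),interpolation=cv2.INTER_CUBIC),cv2.resize(si[170:230,290:350],(400,400),interpolation=cv2.INTER_CUBIC)]))
E
```

```text
True 22.5417 [476.35329341 -21.79994272 211.74361653] [ 0.4315124  -0.25416959 -0.14099431] [ 0.01030623 -0.27917266  0.00502398]
True 22.7417 [476.03056502 -21.73168553 211.70648091] [ 0.32970485 -0.76956152  0.32653477] [-0.08645188 -0.3817342   0.03308112]
```

View pics/z14.png

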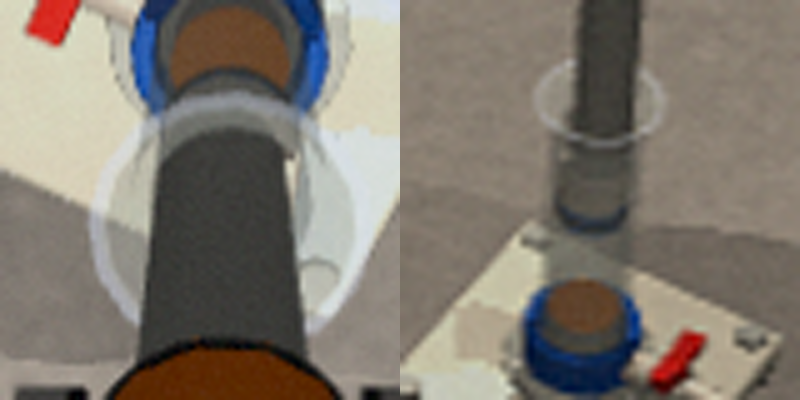

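The plug now stands on the blue disc with the rod end on it, about 26 mm below the rim (side crop: plug directly above the disc at (592,215)). The wrist torque shows the rod lightly against the glass on its -x side. I back off 1.5 mm and centre the rod by torque.

```bash
cat >> h.py <<'E'
def rd(n=5,d=.02):
    L=[]
    for _ in range(n):
        bot.dwell(d);s=bot.get_state();L.append(np.r_[s["tcp_pos"],s["contact_force"],s["wrist_torque"]])
    return np.mean(L,0),s["t"]
E
python3 - <<'E'
from h import *
np.set_printoptions(precision=2,suppress=True)
z=213.2
bot.movel([476.4,-21.9,z],max_speed=25);print(*rd())
for x in(477.2,478.0,478.8):
    bot.movel([x,-21.9,z],max_speed=15);r,t=rd();print(x,r,t)
    if abs(r[7])>.5 : break
E
```

```text
[475.99 -21.84 212.95   0.32  -0.51  -1.71  -0.04   0.01   0.03] 23.175
477.2 [477.12 -21.86 213.12   0.29   0.04  -1.21  -0.    -0.    -0.02] 23.5083
478.0 [478.01 -21.89 213.2   -0.11   0.01  -1.46  -0.    -0.02  -0.  ] 23.8417
478.8 [478.81 -21.94 213.2   -0.25  -0.52  -1.96  -0.08   0.01  -0.01] 24.175
```

```bash
python3 - <<'E'
from h import *
np.set_printoptions(precision=2,suppress=True)
z=213.2;y=-21.9;T=0.12
def scan(start,dirn,n=9,st=.6):
    p=np.array(start,float)
    for i in range(n):
        p=p+np.array(dirn)*st
        bot.movel([*p,z],max_speed=20);r,t=rd(3)
        if np.hypot(r[6],r[7])>T or np.hypot(r[3],r[4])>2: break
    print(dirn,p,r,t);return p
a=scan([478.8,y],(1,0))
bot.movel([476.8,y,z],max_speed=60);b=scan([476.8,y],(-1,0))
E
```

```text
(1, 0) [479.4 -21.9] [479.13 -21.96 213.12  -1.13   0.05  -1.7   -0.15   0.36   0.05] 24.475
(-1, 0) [475.6 -21.9] [475.7  -21.93 213.24   0.24  -0.2   -1.52  -0.03  -0.12   0.01] 25.325
```

```bash
python3 - <<'E'
from h import *
np.set_printoptions(precision=2,suppress=True)
z=213.2;x=477.3;T=0.14
def scan(start,dirn,n=9,st=.6):
    p=np.array(start,float)
    for i in range(n):
        p=p+np.array(dirn)*st
        bot.movel([*p,z],max_speed=20);r,t=rd(3)
        if np.hypot(r[6],r[7])>T or np.hypot(r[3],r[4])>2: break
    print(dirn,p,r,t);return p
bot.movel([x,-21.9,z],max_speed=40);print(*rd())
scan([x,-21.9],(0,1));bot.movel([x,-22.5,z],max_speed=60);scan([x,-22.5],(0,-1))
E
```

```text
[477.28 -21.88 213.15   0.4   -0.28  -1.96  -0.01  -0.02  -0.01] 25.6583
(0, 1) [477.3 -20.7] [477.27 -20.92 213.21  -0.07  -0.64  -1.75  -0.38   0.04   0.01] 26.2583
(0, -1) [477.3 -26.7] [477.26 -26.43 213.2    0.27   1.23  -0.71   0.49   0.05  -0.  ] 28.6083
```

The glass limits put the bore centre at about (477.3, -23.6) in TCP terms. I push down there: quicker to just above the highest possible bottom, then slow.

```bash
python3 - <<'E'
from h import *
np.set_printoptions(precision=2,suppress=True)
x,y=477.3,-23.6
bot.movel([x,y,213.5],max_speed=40);r0,t=rd(8);print("base",r0,t);np.save("r0.npy",r0)
h=bot.movel([x,y,183],max_speed=22,threshold=10);print(h,*rd(2))
if not h:
    h=bot.movel([x,y,160],max_speed=6,threshold=4);print(h,*rd(3))
E
```

```text
base [477.34 -23.73 213.52  -0.14   0.03  -1.59   0.01  -0.01  -0.03] 28.9917
False [477.41 -23.63 182.95   0.82  -0.21   1.36  -0.1   -0.28   0.01] 30.5583
True [477.47 -23.67 168.31  -0.66  -0.     3.96  -0.03   0.11   0.02] 32.9167
```

```bash
python3 - <<'E'
from h import *
np.set_printoptions(precision=2,suppress=True)
r0=np.load("r0.npy");x,y=477.3,-23.6
z=168.3
for i in range(10):
    z-=0.4
    bot.movel([x,y,z],max_speed=8,threshold=14);r,t=rd(3);print(round(z,1),r-r0*[0,0,0,1,1,1,1,1,1],round(t,2))
    if r[5]-r0[5]>11:break
E
```

```text
167.9 [477.29 -23.63 168.28  -0.46   0.17   8.9   -0.02   0.2   -0.  ] 33.27
167.5 [477.37 -23.64 168.23  -1.41  -0.13  12.07  -0.     0.45   0.01] 33.57
```

The rod stops at TCP z 168.3 while the force rises past 12 N, so plug and disc are on the gasket. I bring it to about 15 N and hold.

```bash
python3 - <<'E'
from h import *
np.set_printoptions(precision=2,suppress=True)
r0=np.load("r0.npy");x,y=477.1,-23.6
z=167.5;held=0
r,t=rd(3);print("before",r[2],r[5]-r0[5],t)
for i in range(16):
    f=r[5]-r0[5]
    if 13.2<=f<=18: held+=1
    if held>=9: break
    if f<14: z-=0.12; bot.movel([x,y,z],max_speed=5)
    elif f>17: z+=0.15; bot.movel([x,y,z],max_speed=5)
    r,t=rd(4);print(round(z,2),r[:3],r[3:]-r0[3:],round(t,2))
E
```

```text
before 168.24879225313 11.575401984883491 33.6167
167.38 [477.34 -23.65 168.23] [-1.36  0.32 12.11  0.01  0.41 -0.  ] 33.93
167.26 [477.36 -23.67 168.24] [-1.7   0.21 13.35  0.02  0.51  0.04] 34.25
167.14 [477.38 -23.68 168.23] [-2.21  0.3  14.58  0.06  0.58  0.02] 34.57
167.14 [477.36 -23.68 168.22] [-1.38  0.36 14.23  0.    0.6  -0.  ] 34.63
167.14 [477.36 -23.68 168.22] [-1.41  0.17 14.06  0.03  0.55  0.01] 34.7
167.14 [477.36 -23.68 168.22] [-1.18  0.39 14.47  0.01  0.59  0.04] 34.77
167.14 [477.35 -23.67 168.22] [-1.79  0.1  14.17  0.06  0.59  0.03] 34.83
167.14 [477.35 -23.68 168.22] [-1.67  0.12 14.47  0.06  0.58  0.04] 34.9
167.14 [477.36 -23.68 168.22] [-1.59  0.09 14.12  0.05  0.56  0.02] 34.97
167.14 [477.34 -23.67 168.21] [-1.65  0.44 13.98  0.07  0.57  0.03] 35.03
```

The force held at about 14.2 N for 0.5 s, but the give was smaller than the gasket should show. I check the side view before withdrawing.

```bash
python3 - <<'E'
from h import *
w=imaging.capture("wrist");si=imaging.capture("side")
cv2.imwrite("pics/z15.png",cv2.hconcat([cv2.resize(w[150:270,222:342],(400,400),interpolation=cv2.INTER_CUBIC),cv2.resize(si[175:235,290:350],(400,400),interpolation=cv2.INTER_CUBIC)]))
s=bot.get_state();print(s["opening"],proj("side",[476.7,-24.5,135-93]),proj("side",[476.7,-24.5,135-69]))
E
```

```text
0.3109998355689996 [316.92865608 215.34695731] [317.52671188 207.81234308]
```

View pics/z15.png

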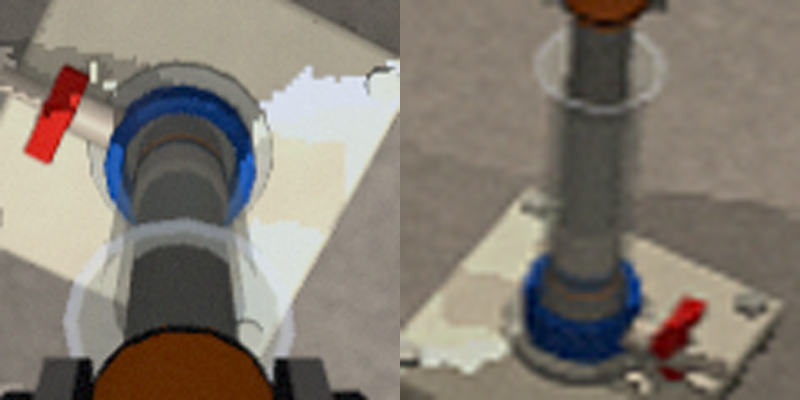

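```bash
python3 - <<'E'
from h import *
w=imaging.capture("wrist");si=imaging.capture("side")
f=lambda a:cv2.convertScaleAbs(cv2.resize(a,(400,560),interpolation=cv2.INTER_CUBIC),alpha=1.4,beta=10)
cv2.imwrite("pics/z16.png",cv2.hconcat([f(w[180:236,256:296]),f(si[198:240,302:332])]))
E
```

```text
(no output)
```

View pics/z16.png

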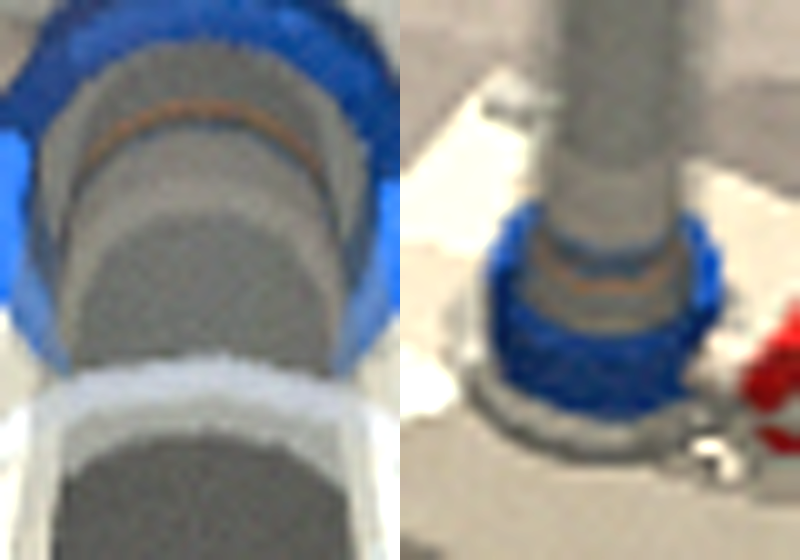

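Enhanced, both views show the right stack: shaft end, white plug, thin blue disc edge, then the orange gasket directly underneath (side zoom, rows 160/250/265/285). It is seated. I nudge to about 15.5 N for a further 0.6 s, then withdraw.

```bash
python3 - <<'E'
from h import *
np.set_printoptions(precision=2,suppress=True)
r0=np.load("r0.npy");x,y=477.0,-23.6
bot.movel([x,y,167.0],max_speed=5)
for i in range(8):
    r,t=rd(4);print(r[3:6]-r0[3:6],r[2],round(t,2))
    if r[5]-r0[5]>19:break
x=477.3
bot.movel([x,y,175],max_speed=25);r,t=rd(3);print(r,t)
bot.movel([x,y,240],max_speed=60);r,t=rd(3);print(r,t)
si=imaging.capture("side");w=imaging.capture("wrist")
f=lambda a:cv2.convertScaleAbs(cv2.resize(a,(400,560),interpolation=cv2.INTER_CUBIC),alpha=1.3,beta=5)
cv2.imwrite("pics/z17.png",cv2.hconcat([f(w[176:260,246:306]),f(si[175:245,295:345])]))
E
```

```text
[-1.7   0.21 14.79] 168.21592003648536 35.55
[-1.66  0.14 15.01] 168.22720851045935 35.62
[-1.68  0.53 15.16] 168.21244307465142 35.68
[-1.59  0.08 15.15] 168.20737665043328 35.75
[-1.96  0.26 14.99] 168.21707298574296 35.82
[-2.13  0.21 14.7 ] 168.21114131993863 35.88
[-2.27  0.03 14.56] 168.2061353742247 35.95
[-1.67  0.72 14.84] 168.21978085383893 36.02
[476.93 -23.52 174.58  -0.24  -0.5   -1.62   0.01  -0.02   0.01] 36.5333
[476.98 -23.54 239.54   0.27  -0.12  -1.68   0.    -0.02  -0.03] 37.8167
```

View pics/z17.png

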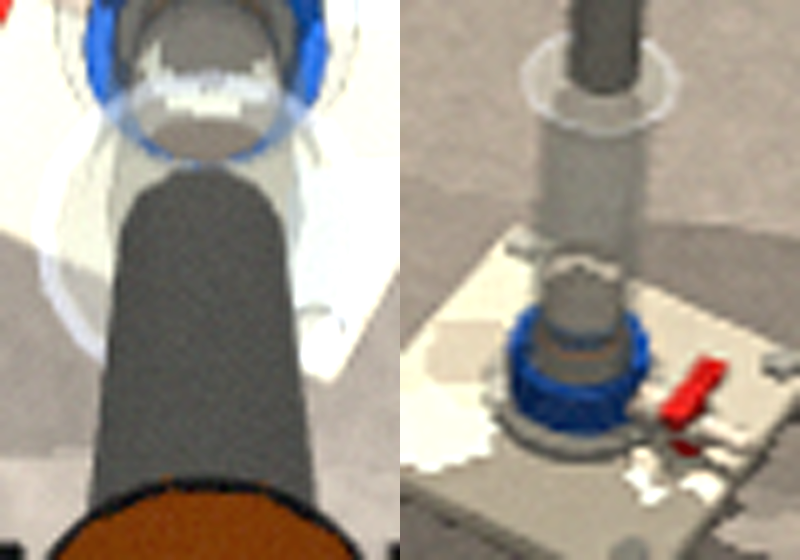

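The plug lies flat at the bottom and the rod end is clear of the rim. I carry the rod back to the recorded grip pose at the same yaw and lower it gently.

```bash
python3 - <<'E'
from h import *
np.set_printoptions(precision=2,suppress=True)
bot.movel([477.3,-23.6,262],max_speed=120)
yaw=np.arctan2(232.5,525.6)+np.pi/2
p=[525.5,235.4]
bot.move_ptp([*p,225],[np.pi,0,yaw]);bot.movel([*p,162],max_speed=120);bot.dwell(.5);r0,t=rd(5);print(r0,t)
h=bot.movel([*p,148],max_speed=25,threshold=3);r,t=rd(3);print(h,r,t)
si=imaging.capture("side");w=imaging.capture("wrist")
f=lambda a:cv2.resize(a,(400,560),interpolation=cv2.INTER_CUBIC)
cv2.imwrite("pics/z18.png",cv2.hconcat([f(w[150:290,226:326]),f(si[230:342,250:330])]))
E
```

```text
[525.5  235.47 162.09   0.11   0.08  -1.91  -0.01   0.03  -0.01] 40.5417
False [525.59 235.41 148.05  -0.17  -0.17  -1.83   0.01   0.01   0.01] 41.3
```

View pics/z18.png

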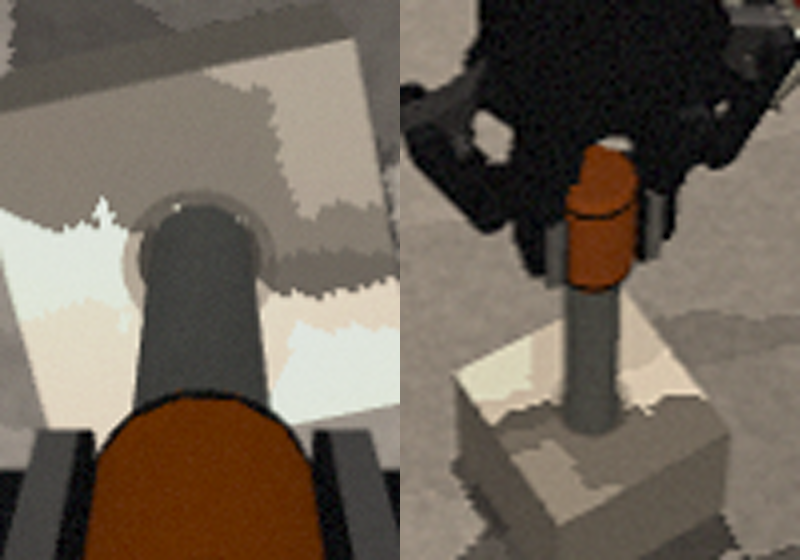

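The rod end is inside the hole mouth (wrist crop: shaft end at (200,230) within the chamfer ring) with no side force. I lower it to the floor.

```bash
python3 - <<'E'
from h import *
np.set_printoptions(precision=2,suppress=True)
p=[525.5,235.4]
h=bot.movel([*p,116],max_speed=45,threshold=3);r,t=rd(3);print(h,r,t)
if not h:
    h=bot.movel([*p,108],max_speed=10,threshold=2.5);r,t=rd(3);print(h,r,t)
E
```

```text
False [525.77 235.49 116.26   0.61   0.03  -1.88   0.    -0.02   0.01] 42.3083
True [525.63 235.45 112.46  -0.13   0.07   5.14   0.02   0.01  -0.01] 42.8417
```

Floor contact comes at TCP z 112.46, the same as at pick-up. I release and retreat.

```bash
python3 - <<'E'
from h import *
np.set_printoptions(precision=2,suppress=True)
p=[525.6,235.4]
bot.grip(0.6);bot.dwell(.1)
bot.movel([*p,150],max_speed=60);bot.movel([*p,225],max_speed=150)
bot.move_ptp([400,330,260],[np.pi,0,2.3]);bot.dwell(.3)
print(*rd(2))
si=imaging.capture("side");to=imaging.capture("top")
cv2.imwrite("pics/s19.png",si);cv2.imwrite("pics/t19.png",to)
f=lambda a:cv2.resize(a,(400,560),interpolation=cv2.INTER_CUBIC)
cv2.imwrite("pics/z19.png",cv2.hconcat([f(si[175:245,295:345]),f(si[250:355,250:325])]))
for n,q in(("top",to),("side",si)):
    H,S,V=cv2.split(cv2.cvtColor(q,cv2.COLOR_BGR2HSV))
    print(n,[tuple(map(float,b[:3])) for b in blobs((H>5)&(H<20)&(S>170)&(V>100),20)],[tuple(map(float,b[:3])) for b in blobs((H>100)&(H<125)&(S>150),70)])
E
```

```text
[400.7  329.35 259.52  -0.23   0.75  -0.44   0.01   0.02   0.01] 45.7583
top [(405.0, 366.9, 145.4), (115.0, 165.6, 225.0)] [(118.0, 193.8, 130.4), (123.0, 28.5, 164.5), (308.0, 551.9, 179.3), (1700.0, 412.2, 222.7)]
side [(282.0, 231.3, 146.8), (175.0, 288.6, 278.4), (133.0, 288.1, 292.0)] [(782.0, 514.6, 48.1), (264.0, 275.8, 66.2), (830.0, 299.9, 151.6), (111.0, 316.3, 223.2), (231.0, 183.0, 264.3)]
```

View pics/z19.png

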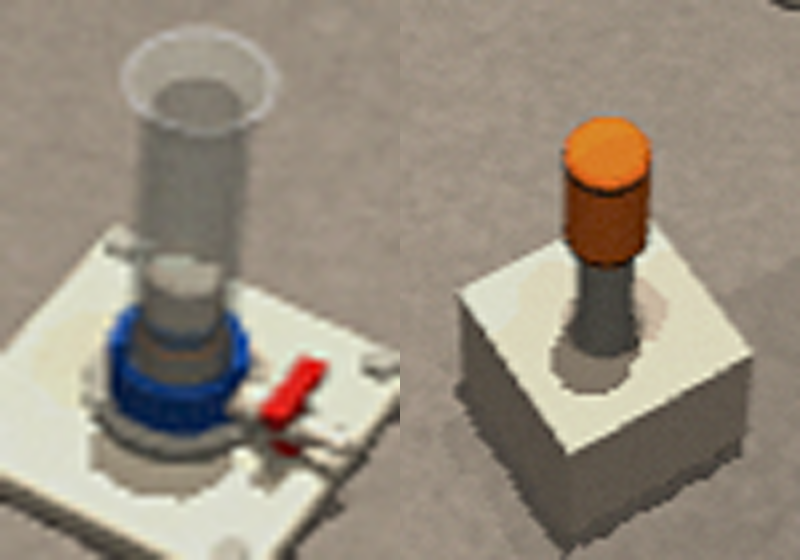

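View pics/t19.png

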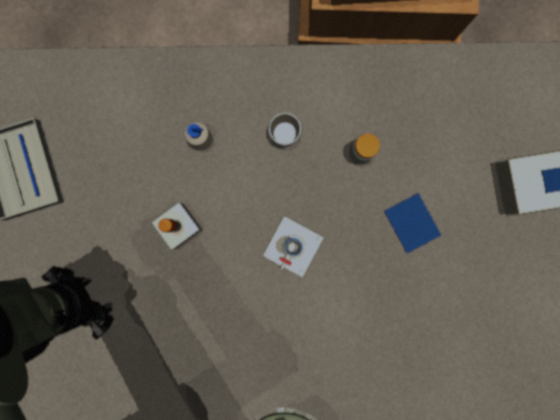

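The plug lies flat at the bottom of the tube (side crop, about (185,275)). The rod stands upright in its holder, bottles and cup haven't moved (top-view cap blobs within 0.1 px of the start), and the arm is clear.

```bash
python3 -c "
from bench import bot
bot.sign_off();print(bot.get_state()['t'])"
```

```text
the job is handed in; nothing more can be done
the job is handed in; nothing more can be done
```

The job is done and handed in at about 46 s on the robot's clock. I released the plug upright in the mouth of the column. It hung in the funnel, and a light push with the rod sent it down onto the blue disc. I centred the rod in the bore by lightly touching the glass, then pushed plug and disc down to the gasket. They were pressed at about 14.2 N and then 15 N, for over 0.5 s each.

**Last checks that passed:**
- **Plug:** the side view shows it flat at the bottom, with the disc edge and gasket directly beneath it.
- **Rod:** it stands upright in its holder, and touched the hole floor at the same height as at pick-up.
- **Bystanders:** the jar and wash bottle caps are within 0.1 px of their starting positions in the top view. I checked the cup by eye only, and it looks unmoved.
- **Side force:** up to about 2 N was measured during the press, so the rod did not bear hard on the glass.

**Checks that disagreed:**
- **Camera calibration:** the wrist and top cameras differed by 2 to 4 mm in y, so I relied on touch in the bore and the recorded grip pose at the holder.
- **Gasket give:** during the press the rod moved only about 0.1 mm as the force rose from 5.5 to 15 N, less than the 1 mm per 10 N described. The pictures still showed the disc on the gasket, about 93 mm below the rim and within the stated range.
- **Fingertip contact:** when placing the plug, the fingertips or the plug touched the rim or funnel with about 5 N; I backed off before releasing.

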